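# Home a round stage insert on its hidden locating pin

## Robot

A 6-joint arm with a two-finger parallel gripper is mounted at the origin on the work surface. World frame = base frame: x ahead of the robot, y to its left, z up, the work surface at z = 0. Lengths are in mm, angles in rad, forces in N, time in s.
With the tool pointing down it reaches from about 350 to 875 mm from the base axis. Payload 4.2 kg.
Tool frame: the origin (TCP) lies at the very end of the fingers, on their centre line; the grasp point (between the pads) lies arm.grip_depth behind it (arm.grip_depth is the distance from the TCP to the grasp point, in mm); z points along the fingers, y is the direction in which the jaws open and shut (so a half turn about z gives the same grasp; the last joint's range is limited). The gripper opens to 85 mm and grips with 20 to 120 N. Pads are 22 mm wide; open, the fingers measure 114 mm over their backs; the gripper's body (76 mm by 85 mm) begins 54 mm behind the grasp point. The pads swing forward as they close: fully open they stand 13 mm farther back than shut.
Start: joints at [-1.012, 0.385, 0.008, 0, -1.194, -0.259], TCP at [184.596, -597.096, 231.312] pointing down, gripper open.
Joint ranges: [-3.14, 3.14], [-1.21, 2.06], [-1.07, 1.41], [-3.16, 2.05], [-2.99, -0.16], [-3.1, 3.1]. Speed limits (rad/s): [2.79, 2.79, 3.14, 3.14, 3.14, 3.14].

## Interface

Orientations are given as a unit quaternion [x, y, z, w].
In Python, from bench import arm, optics, workorder gives the robot as it stands. The module is installed in compiled form; this text tells all that it offers.
- The arm moves only by the tool play_rows, never from a script. Its arguments are lists of equal length, an entry for each row: "travel": the shift along the tool's x, y, z in m, a list of three; "rotation": the turn, a rotation vector about the tool's x, y, z in rad, a list of three; "grip": the opening, from 0 (shut) to 1 (fully open). In form: {"travel": [[x, y, z], ...], "rotation": [[rx, ry, rz], ...], "grip": [grip, ...]}. A call has 1 to 12 rows; each row shifts and turns the commanded pose from where the row before left it, along the tool's axes as they then stand; what a row does not reach is not made up. A row lasts 1/12 s, in which the tool goes at most 41.7 mm and 7.16 degrees, less where a joint would pass 70% of its speed; a pose out of reach is approached as far as the arm can. A call is refused whole if a number of a shift passes 0.0417 or a number of a turn 0.125, either way. A call with a gripper value outside its range is refused whole. The fingers move at their own pace and stop on an object; the grip force is fixed at half the most. Time passes only in rows, so rows that do not move let the fingers close. It gives the time, the measured TCP pose, the force and the opening at its end, in the units of the state.
- arm.read_state(): the state, without advancing time (a new reading comes with each control period).
- optics.get_image(name): name is "side" or "top" or "wrist"; returns a dict with "image" (384x512x3 uint8, blue, green, red), "depth" (384x512 float32, mm along the optical axis (not along the pixel's ray), 0 where there is no reading), "camera_matrix" (3x3 intrinsics, pixels), "k1" (the pictures are not rectified: a ray, as slopes to the right and down, at radius r is drawn at 1 + k1 r^2 times it, then the intrinsics apply), "R" (3x3) and "t" (3): a world point X has camera coordinates R X + t; the wrist camera has in their place "hand_eye" (4x4, takes a point from camera to tool coordinates, whose origin is the TCP and whose axes are the flange's). Camera axes: x right, y down, z forward; pixel columns grow to the right and rows downward; lengths in mm; the calibration is good to about 2 mm. A picture is of the moment at which its call begins: read the wrist's pose just before it.
- workorder.job_done(): hands the job in, once; it reports no verdict.
The state is a dict: "clock": time; "joints": joint angles; "joint_vel": joint speeds; "joint_efforts": joint torques, N m; "position": TCP position; "ee_rot": TCP orientation; "contact_force": force on the tool from outside, world axes, zero at the start; "wrist_torque": the same for the moment, N m; "gripper_width": finger opening in mm.
Only numpy, scipy, OpenCV 4.12 (cv2) and the standard library are available. Lean on these libraries where they do the work, as an engineer would, in place of code of your own. Each camera call takes 0.05 s, during which the arm holds its last target. There are 200 camera calls.

## Task

The round aluminium stage insert lies propped up on the locating pin hidden beneath it. Without picking it up, turn and nudge it gently with the fingertips until its straight edge lies flat against the alignment bar, then slide it along the bar until its small hole drops over the pin and the insert lies fully home, flat on the stage plate, straight edge still against the bar. Take the gripper away and leave everything else where it stands.

Things in the scene. Friction and masses are not known exactly. Their poses are not given: they have to be found in the camera images.
- stage: Dark steel stage plate, fixed, 260 (x) by 400 (y) mm, upper face 40 mm above the table. Origin: centre of its underside, on the table. Its x axis points at the alignment bar, its y axis runs along the bar, z up.
- bar_mid (a point): Middle of the alignment bar's working face (towards the robot) at the height of the stage plate's upper face: stage x = +105, y = 0, z = 40 mm; axes of stage. The bar is aluminium, fixed, 300 mm long along stage y, 20 mm high, 18 mm thick.
- slot_mid (a point): Middle of the pin's slot, on the upper face; stage x = -15, y = 0 mm, stage axes. The slot runs along stage y. Pin: fixed steel, 12 mm wide, 7 mm high, top bevelled to 7 mm. Its axis is 120 mm from the bar's face, but up to 10 mm either way along the slot: not measured, and covered by the insert, which starts resting on it with its hole up to 75 mm further to +y, so search towards -y.
- insert: Loose aluminium disc, 180 mm in diameter, 8 mm thick, 0.3 to 0.55 kg, with one straight edge 124 mm long, 65 mm from the centre. Origin: disc centre on the underside; x points squarely at the straight edge, z up. Starts tilted by up to 5 degrees, back side up on the pin, straight edge short of the bar and turned up to 22 degrees. Home, its underside is 40 mm above the table.
- insert_hole (a point): Centre of the locating hole at the underside, insert x = -55, y = 0 mm; axes of insert. Through hole 16 mm in diameter (2 mm play all round the pin), bevelled below. When it comes over the pin with the straight edge on the bar, the raised back falls 7 mm and the pin stops it: sliding takes 2 to 6 N, more means caught.
- insert_window (a point): Centre of the viewing opening at the underside, insert x = +15, y = 0 mm; axes of insert. Rectangular, right through, 50 (x) by 64 (y) mm: closed or part-open fingers fit in and can push its walls.
- insert_flat (a point): Middle of the insert's straight edge at the underside, insert x = +65, y = 0 mm; axes of insert.
- lens: Bystander: steel objective lens standing on the stage plate near its -y end, 34 mm in diameter, 42 mm high; origin centre of underside. Leave alone.
- dish: Bystander: clear plastic dish on the stage plate near its +y end, 59 mm in diameter, 14 mm high; origin centre of underside. Leave alone.
- slide_box: Bystander: grey box 85 x 100 x 35 mm on the table; origin centre of underside. Leave alone.
- bottle: Bystander: amber bottle, 60 mm in diameter, 130 mm high, on the table; origin centre of underside. Leave alone.
- beaker: Bystander: glass beaker, 70 mm in diameter, 90 mm high, on the table; origin centre of underside. Leave alone.
- driver: Bystander: screwdriver about 170 mm long lying on the table; origin under its middle. Leave alone.
Not all that is in view belongs to the job. Of the things like the insert, leave any that is pink, turquoise or yellow; of the rest the larger one is meant.

How it is judged:
By the outcome, as a careful person would: the job done as asked, in the order asked, and still so for the second after the job is handed in, with the robot touching nothing.
It also fails if it takes over 51 s, if anything falls off the work surface, if the arm or the gripper's body presses on something with over 40 N, if the wrist force passes 120 N, or if a joint passes its speed limit or range.

## Working session

There is one attempt and no reset: what is moved stays moved. The work goes in short steps, Python scripts to look and compute and a tool call to move; the robot and the scene stay as the last step left them, time stands still between calls to the robot, and variables do not carry over. Pictures are saved under pics/ and viewed, about 8 in all and at most 12, crops included, and the job is handed in when it is done.

Besides the shell and the picture viewer there is one more tool, called after "Call:" as name(argument=value, ...) on one line, values as JSON. play_rows: Moves the arm, as the interface text tells. Its arguments: {"type":"object","properties":{"travel":{"type":"array","items":{"type":"array","items":{"type":"number"}}},"rotation":{"type":"array","items":{"type":"array","items":{"type":"number"}}},"grip":{"type":"array","items":{"type":"number"}}},"required":["travel","rotation","grip"]}

```bash
mkdir -p pics; cat > h.py <<'E'
import numpy as np, cv2
from bench import arm, optics, workorder
from scipy.spatial.transform import Rotation as Ro
def shot(n):
    s=arm.read_state(); d=optics.get_image(n)
    if 'hand_eye' in d:
        T=np.eye(4); T[:3,:3]=Ro.from_quat(s['ee_rot']).as_matrix(); T[:3,3]=s['position']
        M=T@np.array(d['hand_eye']); d['R']=M[:3,:3].T; d['t']=-M[:3,:3].T@M[:3,3]
    d['R']=np.array(d['R']); d['t']=np.array(d['t']).ravel()
    return d
def slopes(d,uv):
    K=np.array(d['camera_matrix']); 
    return cv2.undistortPoints(np.array(uv,float).reshape(-1,1,2),K,np.array([d['k1'],0,0,0,0.])).reshape(-1,2)
def toz(d,uv,z):
    s=slopes(d,uv); r=np.c_[s,np.ones(len(s))]@d['R']; c=-d['R'].T@d['t']
    return c+r*((z-c[2])/r[:,2])[:,None]
def proj(d,X):
    p=cv2.projectPoints(np.array(X,float).reshape(-1,1,3),cv2.Rodrigues(d['R'])[0],d['t'],np.array(d['camera_matrix']),np.array([d['k1'],0,0,0,0.]))[0]
    return p.reshape(-1,2)
def cloud(d):
    v,u=np.nonzero(d['depth']>0); z=d['depth'][v,u].astype(float)
    s=slopes(d,np.c_[u,v]); P=np.c_[s*z[:,None],z]
    return u,v,(P-d['t'])@d['R']
E
python3 - <<'E'
from h import *
s=arm.read_state(); print({k:np.round(v,3) for k,v in s.items()}, arm.grip_depth)
t=shot('top'); w=shot('side')
cv2.imwrite('pics/top.png',t['image']); cv2.imwrite('pics/side.png',w['image'])
for d in(t,w): print(d['camera_matrix'],d['k1'],d['R'],d['t'])
E
```

```text
{'clock': np.float64(0.0), 'joints': array([-1.012e+00,  3.860e-01,  7.000e-03, -1.000e-03, -1.194e+00,
       -2.590e-01]), 'joint_vel': array([-0.001,  0.   ,  0.   ,  0.001, -0.001, -0.   ]), 'joint_efforts': array([-0.0000e+00, -3.9229e+01,  1.8840e+01,  4.1860e+00, -5.0000e-03,
        0.0000e+00]), 'position': array([ 184.421, -596.546,  230.2  ]), 'ee_rot': array([-0.149,  0.989,  0.001, -0.   ]), 'contact_force': array([-0.526,  0.312,  0.073]), 'wrist_torque': array([ 0.071, -0.04 , -0.022]), 'gripper_width': np.float64(85.407)} 18.700000000000003
[[477.54975571   0.         260.98089008]
 [  0.         477.54975571 195.56923544]
 [  0.           0.           1.        ]] 0.045871189873232826 [[ 0.00630195 -0.99994911  0.00787738]
 [-0.98223144 -0.00766751 -0.18751693]
 [ 0.18756779 -0.00655569 -0.98222978]] [-1.14891065e+00  4.76690256e+02  1.57980079e+03]
[[370.12749188   0.         255.67325885]
 [  0.         370.12749188 188.53721618]
 [  0.           0.           1.        ]] -0.0024054472419509833 [[-0.99912677 -0.04167149  0.00303224]
 [-0.03342006  0.75351177 -0.65658442]
 [ 0.02507602 -0.65611241 -0.75424645]] [ 466.35259421   73.22027417 1076.83836075]
```

View pics/top.png

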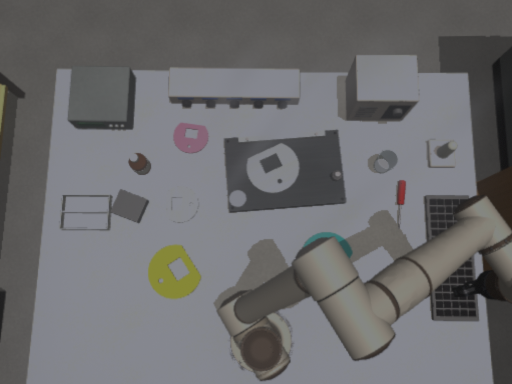

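View pics/side.png

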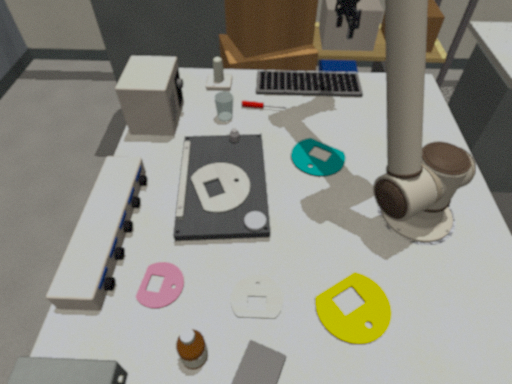

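Candidates (top image): pink (190,138), small white on the table (183,206), yellow (174,271), turquoise (327,250), and white on the dark stage (273,168). I choose the last: it isn't an excluded colour, it's the larger of the two whites, and it lies on the stage. I'll check that in a close crop.

```bash
python3 - <<'E'
from h import *
t=shot('top'); w=shot('side')
a=cv2.resize(t['image'][120:220,215:355],None,fx=5,fy=5,interpolation=cv2.INTER_CUBIC)
cv2.imwrite('pics/c1.png',a)
for n,d in(('top',t),('side',w)):
    u,v,P=cloud(d)
    m=(P[:,2]>25)&(P[:,2]<75)&(P[:,0]>300)&(P[:,0]<800)&(abs(P[:,1])<300)
    g=cv2.cvtColor(d['image'],cv2.COLOR_BGR2GRAY)[v,u]
    dk=m&(g<90)&(P[:,2]<46)
    Q=toz(d,np.c_[u,v][dk],40)
    r=cv2.minAreaRect(Q[:,:2].astype(np.float32)); print(n,dk.sum(),r,'z',np.median(P[dk,2]))
    mask=np.zeros(g.shape if g.ndim==2 else d['depth'].shape,np.uint8)
    br=m&(g>120); mask[v[br],u[br]]=255
    cs,_=cv2.findContours(mask,cv2.RETR_CCOMP,cv2.CHAIN_APPROX_NONE)
    for c in cs:
        if cv2.contourArea(c)<15: continue
        X=toz(d,c.reshape(-1,2),50)
        r=cv2.minAreaRect(X[:,:2].astype(np.float32)); print(' ',cv2.contourArea(c),np.round(c.mean((0,1))),np.round(X.mean(0)),np.round(r[0]),np.round(r[1]),round(r[2],1))
E
```

```text
top 5498 ((621.5438842773438, -71.63992309570312), (369.6698303222656, 397.8951416015625), 4.97066068649292) z 39.83108789920773
  159.0 [237. 198.] [467.  83.  50.] [467.  83.] [48. 47.] 0.7
  1772.0 [273. 168.] [572. -38.  50.] [567. -41.] [149. 174.] 26.0
  33.0 [279. 181.] [528. -59.  50.] [529. -59.] [22. 22.] 45.8
  333.5 [270. 163.] [591. -29.  50.] [591. -29.] [59. 75.] 25.9
  312.0 [281. 136.] [687. -64.  50.] [688. -65.] [ 17. 296.] 5.0
side 5330 ((568.9285888671875, -69.27018737792969), (251.4922332763672, 402.8316345214844), 5.0657057762146) z 40.23259449630365
  302.0 [255. 220.] [467.  78.  50.] [466.  77.] [60. 57.] 2.5
  2186.0 [220. 186.] [572. -41.  50.] [567. -46.] [160. 192.] 25.3
  278.5 [213. 187.] [591. -33.  50.] [591. -33.] [51. 69.] 25.9
  498.0 [182. 178.] [688. -73.  50.] [688. -71.] [ 30. 366.] 3.8
```

View pics/c1.png

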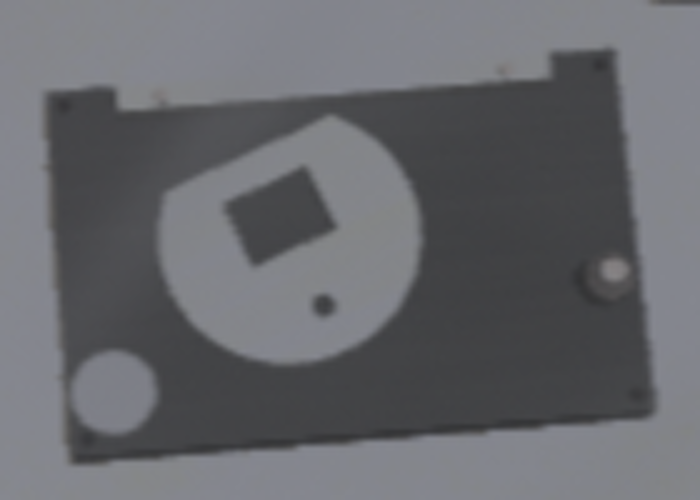

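The crop confirms the choice: a large white disc with its straight edge at upper left, window at crop (280,217) and hole at (322,305). Its x axis is about 26° in world and the stage is at about 5°. I'll move over the window with part-open fingers.

Call:
play_rows(travel=[[-0.028,0.021,0.003],[-0.028,0.021,0.003],[-0.028,0.021,0.003],[-0.028,0.021,0.003],[-0.028,0.021,0.003],[-0.028,0.021,0.003],[-0.028,0.021,0.003],[-0.028,0.021,0.003],[-0.028,0.021,0.003],[-0.028,0.021,0.003]], rotation=[[0,0,0],[0,0,0],[0,0,0],[0,0,0],[0,0,0],[0,0,0],[0,0,0],[0,0,0],[0,0,0],[0,0,0]], grip=[0.3,0.3,0.3,0.3,0.3,0.3,0.3,0.3,0.3,0.3])

```text
clock: 1.03
position: [390.7, -312.2, 201.2]
ee_rot: [-0.149, 0.989, -0.0, 0.0]
contact_force: [0.6, -0.3, 0.2]
gripper_width: 25.5
```

Call:
play_rows(travel=[[-0.028,0.021,0.003],[-0.028,0.021,0.003],[-0.028,0.021,0.003],[-0.028,0.021,0.003],[-0.028,0.021,0.003],[-0.028,0.021,0.003],[-0.028,0.021,0.003],[0,0,0],[0,0,0]], rotation=[[0,0,0],[0,0,0],[0,0,0],[0,0,0],[0,0,0],[0,0,0],[0,0,0],[0,0,-0.075],[0,0,-0.075]], grip=[0.3,0.3,0.3,0.3,0.3,0.3,0.3,0.3,0.3])

```text
clock: 1.78
position: [534.8, -113.6, 179.6]
ee_rot: [-0.226, 0.974, 0.0, -0.0]
contact_force: [-0.3, -1.1, -1.0]
gripper_width: 25.8
```

```bash
python3 - <<'E'
from h import *
w=shot('wrist'); cv2.imwrite('pics/w1.png',w['image'])
s=arm.read_state(); R=Ro.from_quat(s['ee_rot']).as_matrix()
print(s['position'],R.round(3),s['gripper_width'],s['clock'],s['contact_force'])
u,v,P=cloud(w); print(len(u),w['R'],-w['R'].T@w['t'])
E
```

```text
[ 534.27320121 -114.25116429  179.70805404] [[-0.897 -0.442 -0.001]
 [-0.442  0.897  0.   ]
 [ 0.001  0.001 -1.   ]] 25.76898906630645 1.8333 [-0.02471806  0.49329317  0.34013233]
195840 [[-0.44204001  0.89699428  0.00137456]
 [ 0.85505579  0.42090858  0.30284578]
 [ 0.27107237  0.13504528 -0.95303859]] [ 465.19997555 -148.14117841  321.42315538]
```

View pics/w1.png

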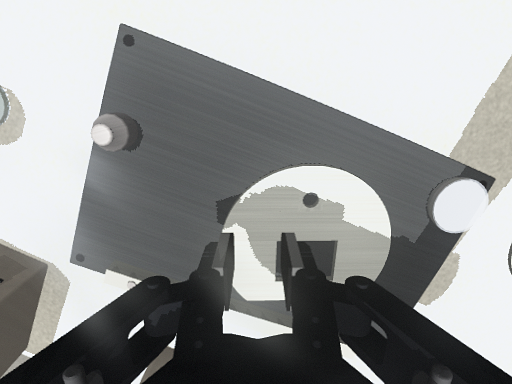

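Wrist view: hole at (310,200), window around (305,262) partly behind a finger, and the near plate corners at (123,24) and (494,180). I'll turn these into positions.

```bash
python3 - <<'E'
from h import *
w=shot('wrist'); t=shot('top'); sd=shot('side')
C=toz(w,[[123,24],[494,180]],40)[:,:2]; d=C[1]-C[0]; print('corners w',C.round(1),np.hypot(*d),np.degrees(np.arctan2(-d[0],d[1])))
print('hole w',toz(w,[[310,200]],54).round(1))
# side: dark plate rect, dims 251x403 -> near edge; top camera plate corners from crop
Ct=toz(t,[[215+72/5,120+440/5],[215+652/5,120+400/5],[215+45/5,120+92/5],[215+615/5,120+50/5]],40)[:,:2]; print('top',Ct.round(1), (Ct.mean(0)).round(1))
for n,dd in(('w',w),('t',t),('s',sd)):
    u,v,P=cloud(dd)
    g=dd['image'].min(2)[v,u]
    # bar cloud
    m=(P[:,2]>55)&(P[:,2]<66)&(P[:,0]>640)&(P[:,0]<730)&(P[:,1]>-230)&(P[:,1]<100)
    if m.sum()>50:
        r=cv2.minAreaRect(P[m][:,:2].astype(np.float32)); print(n,'bar',m.sum(),r, np.median(P[m,2]))
    th=np.radians(25.9); 
    e=P[:,:2]-[591,-31]; q=np.c_[e@[np.cos(th),np.sin(th)],e@[-np.sin(th),np.cos(th)]]
    k=(P[:,2]>44)&(P[:,2]<62)&(np.hypot(q[:,0]+15,q[:,1])<85)&(q[:,0]<47)
    A=np.c_[q[k],np.ones(k.sum())]; c=np.linalg.lstsq(A,P[k,2],rcond=None)[0]
    f=abs(A@c-P[k,2])<3; c=np.linalg.lstsq(A[f],P[k,2][f],rcond=None)[0]
    print(n,'top-plane slopes',c.round(3),'tilt deg',np.degrees(np.arctan(np.hypot(*c[:2]))).round(2),f.sum())
E
```

```text
corners w [[ 458.1 -283.8]
 [ 423.8  107.6]] 392.97225690220483 5.012079459822762
hole w [[525.7 -60.6  54. ]]
top [[ 433.9  109.1]
 [ 464.5 -285.6]
 [ 679.6  132.4]
 [ 713.6 -266.1]] [572.9 -77.5]
w bar 1641 ((667.6265258789062, -67.90577697753906), (49.480804443359375, 299.8597106933594), 5.277034282684326) 59.05706611304165
w top-plane slopes [-2.8000e-02 -4.0000e-02  5.1239e+01] tilt deg 2.8 12403
t top-plane slopes [-4.6000e-02 -3.5000e-02  5.0655e+01] tilt deg 3.33 286
s bar 504 ((666.6054077148438, -70.798828125), (54.850093841552734, 305.326416015625), 5.346587657928467) 60.433953653879186
s top-plane slopes [-2.9000e-02 -4.0000e-02  5.2068e+01] tilt deg 2.8 1526
```

Call:
play_rows(travel=[[-0.015,0.008,0.01],[-0.015,0.008,0.01],[-0.015,0.008,0.01],[-0.015,0.008,0.01],[-0.015,0.008,0.01],[-0.0125,0.0095,0.01],[0,0,0.02],[0,0,0.02],[0,0,0.012],[0,0,0]], rotation=[[0,0,0],[0,0,0],[0,0,0],[0,0,0],[0,0,0],[0,0,0],[0,0,0],[0,0,0],[0,0,0],[0,0,0]], grip=[0.3,0.3,0.3,0.3,0.3,0.3,0.3,0.3,0.3,0.3])

```text
clock: 2.82
position: [589.3, -32.0, 64.3]
ee_rot: [-0.223, 0.975, 0.0, -0.004]
contact_force: [-0.4, 1.4, 0.2]
gripper_width: 25.9
```

```bash
python3 - <<'E'
from h import *
w=shot('wrist'); cv2.imwrite('pics/w2.png',w['image'])
s=arm.read_state(); print(s['position'],s['contact_force'],s['gripper_width'])
E
```

```text
[590.42321237 -32.1258138   66.11427332] [0.83918177 0.71181137 0.2988624 ] 25.421594989223067
```

View pics/w2.png

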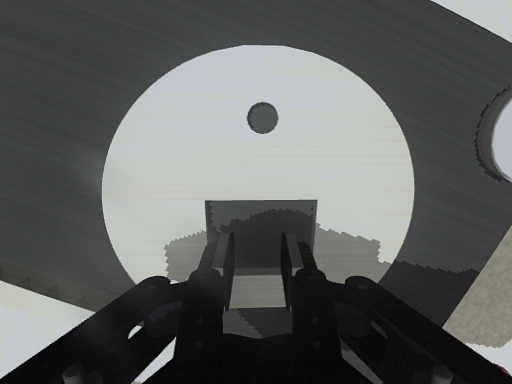

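```bash
python3 - <<'E'
from h import *
w=shot('wrist'); s=arm.read_state(); R=Ro.from_quat(s['ee_rot']).as_matrix()
P=toz(w,[[206,200],[317,200],[263,117]],52); P[2]=toz(w,[[263,117]],54)[0]; print(P.round(1)); print(((P-s['position'])@R).round(1),s['position'])
E
```

```text
[[582.4 -68.5  52. ]
 [554.8 -11.4  52. ]
 [526.9 -59.6  54. ]]
[[ 23.9 -28.7  15.6]
 [ 23.9  34.7  15.6]
 [ 70.1   3.4  13.7]] [591.45153906 -32.18839687  67.59666509]
```

Call:
play_rows(travel=[[0,0.003,0.005],[0,0,0.006],[0,0,0.005],[0,0,0.003],[0,0,0]], rotation=[[0,0,0],[0,0,0],[0,0,0],[0,0,0],[0,0,0]], grip=[0.3,0.3,0.3,0.3,0.3])

```text
clock: 3.33
position: [589.4, -30.2, 48.7]
ee_rot: [-0.223, 0.975, 0.0, -0.001]
contact_force: [-0.0, 0.6, -0.7]
gripper_width: 25.9
```

Call:
play_rows(travel=[[0,0,0.002],[0,0,0.002],[0,0,0]], rotation=[[0,0,0],[0,0,0],[0,0,0]], grip=[0.3,0.3,0.3])

```text
clock: 3.58
position: [589.8, -30.2, 45.1]
ee_rot: [-0.223, 0.975, 0.0, -0.0]
contact_force: [-0.3, -0.3, -0.3]
gripper_width: 25.1
```

Call:
play_rows(travel=[[0,0,0.002],[0,0,0.001],[0,0,0]], rotation=[[0,0,0],[0,0,0],[0,0,0]], grip=[0.3,0.3,0.3])

```text
clock: 3.83
position: [589.7, -30.2, 42.1]
ee_rot: [-0.223, 0.975, 0.0, -0.0]
contact_force: [0.3, -0.1, 0.0]
gripper_width: 25.6
```

Call:
play_rows(travel=[[0,0,0.001],[0,0,0.001],[0,0,0]], rotation=[[0,0,0],[0,0,0],[0,0,0]], grip=[0.3,0.3,0.3])

```text
clock: 4.08
position: [589.8, -30.1, 40.1]
ee_rot: [-0.223, 0.975, 0.0, -0.0]
contact_force: [0.2, -0.9, -0.8]
gripper_width: 25.4
```

Call:
play_rows(travel=[[0,0,0.001],[0,0,0.001],[0,0,0.001],[0,0,0]], rotation=[[0,0,0],[0,0,0],[0,0,0],[0,0,0]], grip=[0.3,0.3,0.3,0.3])

```text
clock: 4.42
position: [590.0, -30.2, 39.9]
ee_rot: [-0.223, 0.975, -0.0, 0.0]
contact_force: [-5.3, 0.3, 14.2]
gripper_width: 25.7
```

```bash
python3 - <<'E'
from h import *
s=arm.read_state(); print(s['position'],s['contact_force'],s['wrist_torque'])
w=shot('wrist'); cv2.imwrite('pics/w3.png',w['image'])
E
```

```text
[589.96064173 -30.15802209  39.92438294] [-5.2779838   0.29975017 14.17806428] [ 0.3715332   1.55523192 -0.056291  ]
```

View pics/w3.png

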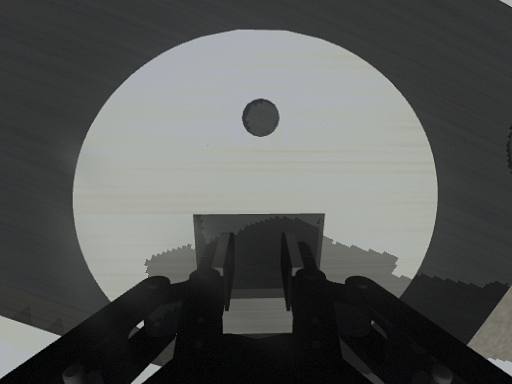

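Touchdown at TCP z≈40, with the fingertips on the plate inside the window and centred in y. I'll raise 2.5 mm above the plate, go up to the front wall, then push and turn.

Call:
play_rows(travel=[[0,0,-0.003],[0,0,-0.0025],[-0.003,0,0],[-0.003,0,0],[-0.003,0,0],[-0.002,0,0],[0,0,0]], rotation=[[0,0,0],[0,0,0],[0,0,0],[0,0,0],[0,0,0],[0,0,0],[0,0,0]], grip=[0.3,0.3,0.3,0.3,0.3,0.3,0.3])

```text
clock: 5.05
position: [600.3, -25.1, 42.4]
ee_rot: [-0.223, 0.975, -0.0, -0.0]
contact_force: [0.5, -0.5, -0.3]
gripper_width: 25.6
```

Call:
play_rows(travel=[[-0.0019,-0.0007,0],[-0.0019,-0.0006,0],[-0.0019,-0.0006,0],[-0.0019,-0.0005,0],[-0.0019,-0.0005,0],[-0.002,-0.0004,0],[0,0,0]], rotation=[[0,0,0.03],[0,0,0.03],[0,0,0.03],[0,0,0.03],[0,0,0.03],[0,0,0.03],[0,0,0]], grip=[0.3,0.3,0.3,0.3,0.3,0.3,0.3])

```text
clock: 5.63
position: [610.7, -24.6, 42.1]
ee_rot: [-0.134, 0.991, -0.0, -0.002]
contact_force: [-2.3, -1.0, -0.1]
gripper_width: 25.5
```

Call:
play_rows(travel=[[-0.002,-0.0003,0],[-0.002,-0.0003,0],[-0.002,-0.0002,0],[-0.002,-0.0002,0],[-0.002,-0.0001,0],[-0.002,0,0],[0,0,0]], rotation=[[0,0,0.03],[0,0,0.03],[0,0,0.03],[0,0,0.03],[0,0,0.03],[0,0,0.034],[0,0,0]], grip=[0.3,0.3,0.3,0.3,0.3,0.3,0.3])

```text
clock: 6.22
position: [621.6, -23.3, 41.9]
ee_rot: [-0.043, 0.999, -0.0, -0.003]
contact_force: [-3.3, -0.2, -0.2]
gripper_width: 25.4
```

```bash
cat > m.py <<'E'
from h import *
import sys
s=arm.read_state(); R=Ro.from_quat(s['ee_rot']).as_matrix()
print('pos',s['position'].round(1) if hasattr(s['position'],'round') else s['position'],'yaw of -x',np.degrees(np.arctan2(-R[1,0],-R[0,0])).round(2),'F',np.round(s['contact_force'],1))
for n in('top','side'):
    d=shot(n); u,v,P=cloud(d); g=d['image'].min(2)[v,u]
    e=P[:,:2]-[572,-75]; a=np.radians(5.1); S=np.c_[e@[np.cos(a),np.sin(a)],e@[-np.sin(a),np.cos(a)]]
    m=(P[:,2]>42)&(P[:,2]<62)&(g>110)&(S[:,0]>-120)&(S[:,0]<100)&(S[:,1]>-120)&(S[:,1]<140)
    b=(S[:,0]<-65)&(S[:,1]>110)   # dish
    m&=~b
    A=np.c_[S[m],np.ones(m.sum())]; c=np.linalg.lstsq(A,P[m,2],rcond=None)[0]; f=abs(A@c-P[m,2])<3; c=np.linalg.lstsq(A[f],P[m,2][f],rcond=None)[0]
    mask=np.zeros(d['depth'].shape,np.uint8); mask[v[m],u[m]]=255
    cs,_=cv2.findContours(mask,cv2.RETR_CCOMP,cv2.CHAIN_APPROX_NONE)
    print(n,'plane',c.round(3),'n',f.sum())
    for k in cs:
        if cv2.contourArea(k)<15: continue
        X=toz(d,k.reshape(-1,2),50)[:,:2]-[572,-75]; X=np.c_[X@[np.cos(a),np.sin(a)],X@[-np.sin(a),np.cos(a)]]
        r=cv2.minAreaRect(X.astype(np.float32)); print('  ',cv2.contourArea(k),np.round(r[0],1),np.round(r[1],1),round(r[2],1),'x',X[:,0].min().round(1),X[:,0].max().round(1),'y',X[:,1].min().round(1),X[:,1].max().round(1))
if len(sys.argv)>1:
    d=shot(sys.argv[1]); im=d['image']
    if sys.argv[1]=='top': im=cv2.resize(im[120:220,215:355],None,fx=5,fy=5,interpolation=cv2.INTER_CUBIC)
    if sys.argv[1]=='side': im=cv2.resize(im[125:245,165:280],None,fx=5,fy=5,interpolation=cv2.INTER_CUBIC)
    cv2.imwrite('pics/'+sys.argv[2],im)
E
python3 m.py
```

```text
pos [621.6 -23.3  41.9] yaw of -x 4.9 F [-3.3 -0.2 -0.2]
top plane [-2.6000e-02 -3.3000e-02  5.4386e+01] n 667
   1079.0 [ 1.7 34.9] [119.4 177.2] 14.8 x -58.7 80.4 y -45.9 130.8
   29.0 [-24.9  32.2] [19.8 19.7] 39.5 x -35.5 -11.0 y 21.5 45.7
side plane [-2.8000e-02 -3.5000e-02  5.4418e+01] n 1311
   1328.0 [11.6 51.8] [183.1 138.5] 52.5 x -57.7 93.2 y -54.1 134.5
   16.5 [-24.8  30.9] [17.5 14.4] 52.1 x -34.1 -16.5 y 22.2 38.2
```

Call:
play_rows(travel=[[-0.002,0,0],[-0.002,0,0],[-0.002,0,0],[-0.002,0,0],[-0.001,0,0],[0,0,0]], rotation=[[0,0,0],[0,0,0],[0,0,0],[0,0,0],[0,0,0],[0,0,0]], grip=[0.3,0.3,0.3,0.3,0.3,0.3])

```text
clock: 6.82
position: [633.3, -22.1, 42.8]
ee_rot: [-0.043, 0.999, 0.0, 0.0]
contact_force: [-2.7, -0.0, -1.5]
gripper_width: 25.6
```

Call:
play_rows(travel=[[-0.001,0,0],[-0.001,0,0],[-0.001,0,0],[-0.001,0,0],[0,0,0]], rotation=[[0,0,0],[0,0,0],[0,0,0],[0,0,0],[0,0,0]], grip=[0.3,0.3,0.3,0.3,0.3])

```text
clock: 7.23
position: [634.0, -22.1, 42.7]
ee_rot: [-0.043, 0.999, -0.0, -0.003]
contact_force: [-8.4, 0.8, 4.5]
gripper_width: 25.7
```

```bash
python3 m.py; python3 -c "
from h import *
cv2.imwrite('pics/w4.png',shot('wrist')['image'])"
```

```text
pos [634.  -22.1  42.7] yaw of -x 4.9 F [-8.4  0.8  4.5]
top plane [-1.400e-02 -3.900e-02  5.449e+01] n 683
   1101.5 [ 9.1 43.3] [116.6 177.8] 9.6 x -49.1 80.4 y -40.1 137.1
   27.0 [-16.6  48.6] [19.7 19.7] 39.5 x -27.1 -5.8 y 38.0 59.1
side plane [-1.3000e-02 -4.1000e-02  5.4384e+01] n 1408
   1465.0 [20.5 56.3] [186.7 142.4] 55.0 x -51.7 99.9 y -50.3 141.0
   17.5 [-16.1  46. ] [17.2 14.3] 52.1 x -25.3 -7.9 y 37.6 53.2
```

View pics/w4.png

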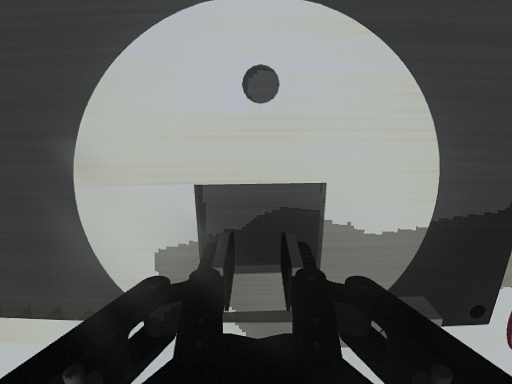

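Wrist view: the window edge runs level from (195,185) to (326,183) and the hole is at (261,84). So the straight edge is square on the bar, and an 8 N stop confirms it. The hole is at stage y≈47. I'll ease the pressure and slide towards -y.

Call:
play_rows(travel=[[0.0015,0,0],[0,-0.002,0],[0,-0.002,0],[0,-0.002,0],[0,-0.002,0],[0,-0.002,0],[0,-0.002,0],[0,-0.002,0]], rotation=[[0,0,0],[0,0,0],[0,0,0],[0,0,0],[0,0,0],[0,0,0],[0,0,0],[0,0,0]], grip=[0.3,0.3,0.3,0.3,0.3,0.3,0.3,0.3])

```text
clock: 8.05
position: [635.1, -34.7, 42.4]
ee_rot: [-0.043, 0.999, 0.001, -0.001]
contact_force: [-5.9, 5.3, -0.1]
gripper_width: 25.5
```

Call:
play_rows(travel=[[0,-0.002,0],[0,-0.002,0],[0,-0.002,0],[0,-0.002,0],[0,-0.002,0]], rotation=[[0,0,0],[0,0,0],[0,0,0],[0,0,0],[0,0,0]], grip=[0.3,0.3,0.3,0.3,0.3])

```text
clock: 8.47
position: [636.0, -44.7, 42.5]
ee_rot: [-0.043, 0.999, 0.001, -0.001]
contact_force: [-6.6, 4.7, 0.7]
gripper_width: 25.5
```

```bash
python3 m.py
```

```text
pos [636.  -44.7  42.5] yaw of -x 4.92 F [-6.6  4.7  0.7]
top plane [-2.9000e-02 -3.0000e-02  5.4018e+01] n 670
   1082.0 [ 8.1 25.9] [113.7 176.8] 7.9 x -49.4 75.5 y -57.6 117.4
   26.0 [-16.2  31.3] [17.1 22.2] 40.9 x -25.3 -4.0 y 20.6 42.0
side plane [-2.5000e-02 -3.7000e-02  5.4264e+01] n 1442
   1470.0 [24.  28.8] [183.7 151.1] 87.4 x -51.9 99.8 y -64.0 120.7
   15.0 [-18.4  24.6] [13.8 16.5] 35.6 x -25.3 -10.6 y 14.1 33.9
```

Call:
play_rows(travel=[[0.001,-0.0015,0],[0,-0.0015,0],[0,-0.0015,0],[0,-0.0015,0],[0,-0.0015,0],[0,-0.0015,0],[0,-0.0015,0],[0,-0.0015,0]], rotation=[[0,0,0],[0,0,0],[0,0,0],[0,0,0],[0,0,0],[0,0,0],[0,0,0],[0,0,0]], grip=[0.3,0.3,0.3,0.3,0.3,0.3,0.3,0.3])

```text
clock: 9.23
position: [637.1, -57.1, 42.6]
ee_rot: [-0.043, 0.999, 0.001, -0.0]
contact_force: [-5.2, 3.9, -1.7]
gripper_width: 25.9
```

Call:
play_rows(travel=[[0,-0.001,0],[0,-0.001,0],[0,-0.001,0],[0,-0.001,0],[0,-0.001,0]], rotation=[[0,0,0],[0,0,0],[0,0,0],[0,0,0],[0,0,0]], grip=[0.3,0.3,0.3,0.3,0.3])

```text
clock: 9.65
position: [637.5, -62.2, 42.6]
ee_rot: [-0.043, 0.999, 0.0, -0.0]
contact_force: [-3.4, 3.1, -1.2]
gripper_width: 25.4
```

```bash
python3 m.py
```

```text
pos [637.5 -62.2  42.6] yaw of -x 4.92 F [-3.4  3.1 -1.2]
top plane [-3.500e-02 -3.400e-02  5.418e+01] n 650
   1072.0 [8.  8.9] [113.3 177.6] 7.1 x -48.4 74.1 y -75.2 100.3
   30.5 [-16.8  13.3] [22.2 19.7] 39.4 x -26.9 -5.1 y 0.4 24.6
side plane [-3.3000e-02 -3.6000e-02  5.4289e+01] n 1442
   1471.5 [24.3  8.8] [151.8 188.7] 0.5 x -51.8 100.4 y -85.5 103.1
```

Call:
play_rows(travel=[[0,-0.001,0],[0,-0.001,0],[0,-0.001,0],[0,-0.001,0],[0,-0.001,0]], rotation=[[0,0,0],[0,0,0],[0,0,0],[0,0,0],[0,0,0]], grip=[0.3,0.3,0.3,0.3,0.3])

```text
clock: 10.17
position: [638.1, -67.8, 42.7]
ee_rot: [-0.043, 0.999, 0.0, -0.0]
contact_force: [-3.5, 3.5, -0.4]
gripper_width: 25.6
```

Call:
play_rows(travel=[[0,-0.001,0],[0,-0.001,0],[0,-0.001,0],[0,-0.001,0]], rotation=[[0,0,0],[0,0,0],[0,0,0],[0,0,0]], grip=[0.3,0.3,0.3,0.3])

```text
clock: 10.5
position: [638.4, -72.0, 42.7]
ee_rot: [-0.043, 0.999, -0.0, -0.0]
contact_force: [-3.7, 3.1, -1.6]
gripper_width: 25.5
```

```bash
python3 m.py
```

```text
pos [638.4 -72.   42.7] yaw of -x 4.91 F [-3.7  3.1 -1.6]
top plane [-2.900e-02 -3.200e-02  5.391e+01] n 676
   1069.5 [ 8.  -0.7] [113.7 176.9] 6.8 x -49.0 73.5 y -85.1 91.7
   29.5 [-15.8   2.8] [19.5 22.4] 40.8 x -27.5 -3.0 y -7.0 14.4
side plane [-3.3000e-02 -3.8000e-02  5.4216e+01] n 1436
   1453.0 [23.9 -0.2] [153. 190.] 0.7 x -52.4 100.7 y -95.0 95.0
```

Call:
play_rows(travel=[[0,-0.001,0],[0,-0.001,0],[0,-0.001,0],[0,-0.001,0]], rotation=[[0,0,0],[0,0,0],[0,0,0],[0,0,0]], grip=[0.3,0.3,0.3,0.3])

```text
clock: 10.93
position: [638.8, -75.9, 42.8]
ee_rot: [-0.043, 0.999, 0.0, -0.0]
contact_force: [-3.9, 2.2, -2.9]
gripper_width: 25.7
```

Call:
play_rows(travel=[[0,-0.001,0],[0,-0.001,0],[0,-0.001,0],[0,-0.001,0]], rotation=[[0,0,0],[0,0,0],[0,0,0],[0,0,0]], grip=[0.3,0.3,0.3,0.3])

```text
clock: 11.27
position: [639.2, -80.2, 42.8]
ee_rot: [-0.043, 0.999, -0.0, -0.0]
contact_force: [-2.7, -0.3, -2.7]
gripper_width: 25.8
```

```bash
python3 m.py; python3 -c "
from h import *
cv2.imwrite('pics/w5.png',shot('wrist')['image'])"
```

```text
pos [639.2 -80.2  42.8] yaw of -x 4.92 F [-2.7 -0.3 -2.7]
top plane [-1.9000e-02 -3.6000e-02  5.2937e+01] n 678
   1082.0 [ 8.5 -9.1] [115.4 177.1] 7.1 x -49.5 76.0 y -92.7 82.6
   26.0 [-15.7  -4.8] [19.5 19.9] 40.8 x -24.8 -6.5 y -17.0 7.3
side plane [-1.9000e-02 -3.8000e-02  5.2599e+01] n 1406
   1439.0 [25.6 -7.7] [191.7 149.8] 89.1 x -49.7 100.4 y -103.7 87.9
```

Call:
play_rows(travel=[[0,-0.001,0],[0,-0.001,0],[0,0,0]], rotation=[[0,0,0],[0,0,0],[0,0,0]], grip=[0.3,0.3,0.3])

```text
clock: 11.67
position: [639.4, -82.2, 42.9]
ee_rot: [-0.043, 0.999, -0.0, 0.0]
contact_force: [-3.6, -1.6, -2.7]
gripper_width: 25.5
```

```bash
python3 m.py; python3 -c "
from h import *
cv2.imwrite('pics/w6.png',shot('wrist')['image'])"
```

```text
pos [639.4 -82.2  42.9] yaw of -x 4.91 F [-3.6 -1.6 -2.7]
top plane [-1.3000e-02 -3.3000e-02  5.1215e+01] n 673
   1082.5 [  7.  -11.5] [113.3 176.2] 7.0 x -49.8 72.7 y -95.5 79.4
   27.5 [-16.7  -7.3] [19.5 22.3] 40.7 x -28.0 -6.8 y -17.3 4.2
side plane [-7.0000e-03 -3.4000e-02  5.1237e+01] n 1376
   1424.5 [24.1 -9.2] [188.1 153. ] 87.5 x -52.5 100.4 y -104.1 84.9
```

View pics/w6.png

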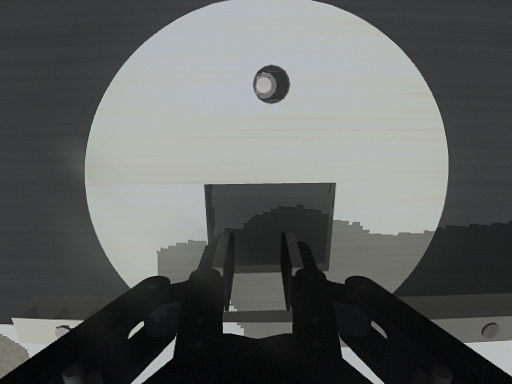

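The pin's bright top shows in the hole at (264,85), with the hole centred at (271,84). The pin is on the -y side, so about 2–3 mm more to go, and the insert is already descending.

Call:
play_rows(travel=[[0,-0.001,0],[0,-0.001,0],[0,0,0]], rotation=[[0,0,0],[0,0,0],[0,0,0]], grip=[0.3,0.3,0.3])

```text
clock: 12.07
position: [639.6, -83.9, 42.8]
ee_rot: [-0.043, 0.999, 0.0, 0.0]
contact_force: [-3.0, -0.2, -2.3]
gripper_width: 25.2
```

Call:
play_rows(travel=[[0.001,0,0],[0.001,0,0],[0.001,0,0],[0.001,0,0],[0,0,0]], rotation=[[0,0,0],[0,0,0],[0,0,0],[0,0,0],[0,0,0]], grip=[0.3,0.3,0.3,0.3,0.3])

```text
clock: 12.48
position: [636.5, -84.0, 43.6]
ee_rot: [-0.043, 0.999, -0.0, 0.001]
contact_force: [-0.1, 1.1, -0.0]
gripper_width: 25.5
```

```bash
python3 m.py
```

```text
pos [636.5 -84.   43.6] yaw of -x 4.93 F [-0.1  1.1 -0. ]
top plane [-3.000e-03 -1.000e-03  4.846e+01] n 636
   1051.5 [  5.3 -12.4] [112.5 177. ] 7.6 x -50.3 72.1 y -95.8 79.4
   29.5 [-16.7  -7.3] [19.5 22.3] 40.8 x -28.3 -3.5 y -17.3 4.2
side plane [ 0.0000e+00 -1.0000e-03  4.8244e+01] n 1367
   1376.5 [23.5 -7.7] [152.2 184.6] 0.2 x -52.6 99.8 y -99.9 84.6
```

It dropped: the top plane is level at 48.3 mm. Next, one gentle push to +x to seat the edge on the bar, then back to the window centre and up.

Call:
play_rows(travel=[[-0.001,0.001,0],[-0.001,0.001,0],[-0.001,0.001,0],[-0.001,0,0],[-0.001,0,0],[0,0,0]], rotation=[[0,0,0],[0,0,0],[0,0,0],[0,0,0],[0,0,0],[0,0,0]], grip=[0.3,0.3,0.3,0.3,0.3,0.3])

```text
clock: 13.08
position: [639.3, -80.7, 42.5]
ee_rot: [-0.043, 0.999, 0.0, -0.001]
contact_force: [-1.8, 0.8, 2.5]
gripper_width: 25.8
```

Call:
play_rows(travel=[[0.002,0,0],[0.003,0,0],[0.003,0,0],[0.003,0,0],[0,0,0]], rotation=[[0,0,0],[0,0,0],[0,0,0],[0,0,0],[0,0,0]], grip=[0.3,0.3,0.3,0.3,0.3])

```text
clock: 13.5
position: [628.7, -81.8, 42.9]
ee_rot: [-0.043, 0.999, 0.0, -0.0]
contact_force: [-1.5, -0.2, -0.8]
gripper_width: 25.7
```

Call:
play_rows(travel=[[0,0,-0.005],[0,0,-0.01],[0,0,-0.02],[0,0,-0.03],[0,0,-0.035],[0.03,0,-0.02],[0.035,0,0],[0.035,0,0],[0.035,0,0],[0.035,0,0],[0.035,0,0],[0,0,0]], rotation=[[0,0,0],[0,0,0],[0,0,0],[0,0,0],[0,0,0],[0,0,0],[0,0,0],[0,0,0],[0,0,0],[0,0,0],[0,0,0],[0,0,0]], grip=[0.3,0.3,0.3,0.3,0.3,0.3,0.3,0.3,0.3,0.3,0.3,0.3])

```text
clock: 14.5
position: [418.3, -99.8, 163.1]
ee_rot: [-0.042, 0.999, 0.001, -0.002]
contact_force: [0.3, 0.2, -0.7]
gripper_width: 25.4
```

```bash
python3 m.py wrist w7.png
```

```text
pos [418.3 -99.8 163.1] yaw of -x 4.82 F [ 0.3  0.2 -0.7]
top plane [ 1.0000e-03 -2.0000e-03  4.8644e+01] n 673
   1398.0 [42.1 -8. ] [119.  176.2] 2.7 x -20.1 100.0 y -95.8 79.4
   316.0 [53.2 -6.7] [75.5 60.7] 89.3 x 22.4 83.8 y -44.6 30.9
side plane [-1.0000e-03 -2.0000e-03  4.8258e+01] n 1549
   1846.0 [23.7 -7.6] [184.2 152.2] 89.5 x -52.5 99.8 y -99.9 84.4
   265.0 [54. -6.] [65.7 54.5] 88.2 x 26.0 80.7 y -39.5 27.4
```

View pics/w7.png

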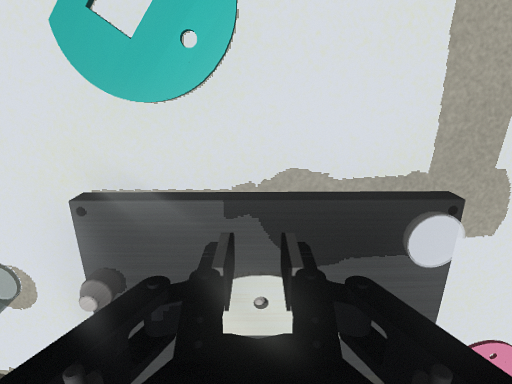

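Wrist view: the pin is inside the hole at (261,303), and the lens (95,300) and dish (436,240) stand as before. Last, the bar contact, from overhead.

```bash
python3 - <<'E'
from h import *
t=shot('top'); s=shot('side')
a=cv2.resize(t['image'][120:220,215:355],None,fx=5,fy=4.5,interpolation=cv2.INTER_CUBIC)
cv2.imwrite('pics/c8.png',a)
g=t['image'].min(2)
# grey profile across flat/bar join, at several stage y
al=np.radians(5.1)
for y in(-60,-40,-8,20,45):
    X=np.array([[572+x*np.cos(al)-y*np.sin(al),-75+x*np.sin(al)+y*np.cos(al),48] for x in range(84,122,3)])
    p=proj(t,X).astype(np.float32); print(y,cv2.remap(g,p[:,:1],p[:,1:],cv2.INTER_LINEAR).ravel())
E
```

```text
-60 [129 129 129 129 129 126 109  96 109 125 128 129 129]
-40 [128 129 129 129 128 125 113  92 113 127 129 129 129]
-8 [128 128 129 128 128 126 113  94 117 126 128 128 129]
20 [127 128 128 128 128 125 109 102 110 126 128 128 128]
45 [128 127 127 127 127 125 119  95 117 126 127 127 127]
```

View pics/c8.png

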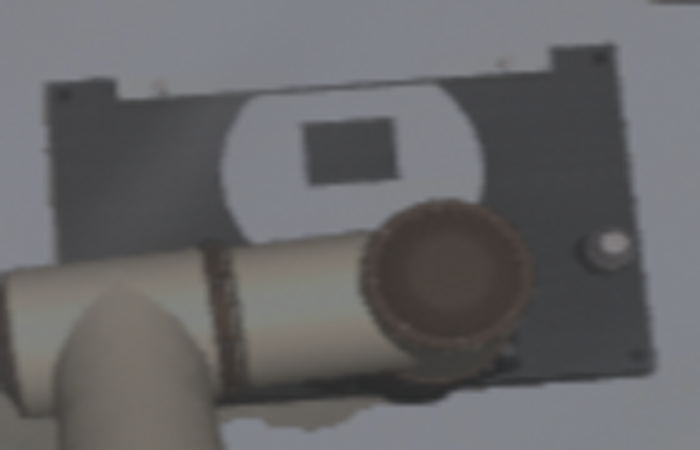

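The join shows a uniform thin dark line, which could be the bar's own shaded face or a slit of a millimetre or two. The last push read only 2 N, so I'll repeat it a bit more firmly to be sure.

Call:
play_rows(travel=[[-0.035,0,0],[-0.035,0,0],[-0.035,0,0],[-0.035,0,0],[-0.035,0,0],[-0.03,0,0.02],[0,0,0.03],[0,0,0.03],[0,0,0.01],[0,0,0]], rotation=[[0,0,0],[0,0,0],[0,0,0],[0,0,0],[0,0,0],[0,0,0],[0,0,0],[0,0,0],[0,0,0],[0,0,0]], grip=[0.3,0.3,0.3,0.3,0.3,0.3,0.3,0.3,0.3,0.3])

```text
clock: 15.58
position: [627.7, -81.8, 68.7]
ee_rot: [-0.043, 0.999, -0.0, -0.004]
contact_force: [0.3, -0.2, 0.5]
gripper_width: 25.7
```

Call:
play_rows(travel=[[0,0,0.01],[0,0,0.01],[0,0,0.01],[0,0,0]], rotation=[[0,0,0],[0,0,0],[0,0,0],[0,0,0]], grip=[0.3,0.3,0.3,0.3])

```text
clock: 15.92
position: [628.2, -81.7, 41.5]
ee_rot: [-0.043, 0.999, 0.0, -0.001]
contact_force: [-0.8, 1.1, 0.4]
gripper_width: 25.7
```

Call:
play_rows(travel=[[-0.003,0,0],[-0.003,0,0],[-0.003,0,0],[-0.001,0,0],[0,0,0]], rotation=[[0,0,0],[0,0,0],[0,0,0],[0,0,0],[0,0,0]], grip=[0.3,0.3,0.3,0.3,0.3])

```text
clock: 16.33
position: [639.2, -80.9, 43.2]
ee_rot: [-0.043, 0.999, -0.0, -0.0]
contact_force: [-1.0, 0.5, 1.3]
gripper_width: 25.7
```

Call:
play_rows(travel=[[-0.001,0,0],[-0.001,0,0],[0,0,0]], rotation=[[0,0,0],[0,0,0],[0,0,0]], grip=[0.3,0.3,0.3])

```text
clock: 16.58
position: [639.4, -80.9, 42.7]
ee_rot: [-0.043, 0.999, -0.0, -0.002]
contact_force: [-5.8, 0.1, 4.4]
gripper_width: 25.6
```

A 2 mm further command gave only 0.2 mm of motion and a firm 6 N, so the edge is against the bar. I'll retract straight.

Call:
play_rows(travel=[[0.002,0,0],[0.004,0,0],[0.004,0,0],[0.003,0,0],[0,0,0]], rotation=[[0,0,0],[0,0,0],[0,0,0],[0,0,0],[0,0,0]], grip=[0.3,0.3,0.3,0.3,0.3])

```text
clock: 17.0
position: [627.9, -81.8, 42.9]
ee_rot: [-0.043, 0.999, 0.0, 0.0]
contact_force: [-0.4, -0.4, -0.4]
gripper_width: 25.8
```

Call:
play_rows(travel=[[0,0,-0.005],[0,0,-0.01],[0,0,-0.02],[0,0,-0.03],[0,0,-0.035],[0,0,-0.035],[0,0.04,-0.02],[0,0.04,0],[0,0.04,0],[0,0.04,0],[0,0.04,0],[0,0,0]], rotation=[[0,0,0],[0,0,0],[0,0,0],[0,0,0],[0,0,0],[0,0,0],[0,0,0],[0,0,0],[0,0,0],[0,0,0],[0,0,0],[0,0,0]], grip=[0.3,0.3,0.3,0.3,0.3,0.3,0.3,0.3,0.3,0.3,0.3,0.3])

```text
clock: 18.0
position: [611.5, 121.0, 197.9]
ee_rot: [-0.046, 0.999, 0.001, 0.002]
contact_force: [-0.6, -0.7, 0.1]
gripper_width: 26.0
```

```bash
python3 m.py side s9.png
```

```text
pos [611.5 121.  197.9] yaw of -x 5.3 F [-0.6 -0.7  0.1]
top plane [-3.0000e-03 -2.0000e-03  4.8684e+01] n 920
   1763.5 [27.3 -7.4] [172.7 152.7] 85.4 x -50.3 101.4 y -95.8 79.7
   28.0 [-16.9  -7.4] [19.8 22.2] 39.3 x -31.5 -7.0 y -17.3 4.2
   308.0 [52.6 -7.8] [58.4 72.9] 0.7 x 23.1 81.8 y -44.2 28.7
side plane [ 1.0000e-03 -0.0000e+00  4.8156e+01] n 630
   617.0 [ 3.1 33.9] [159.6  76.3] 30.8 x -52.6 75.9 y -38.5 84.6
```

View pics/s9.png

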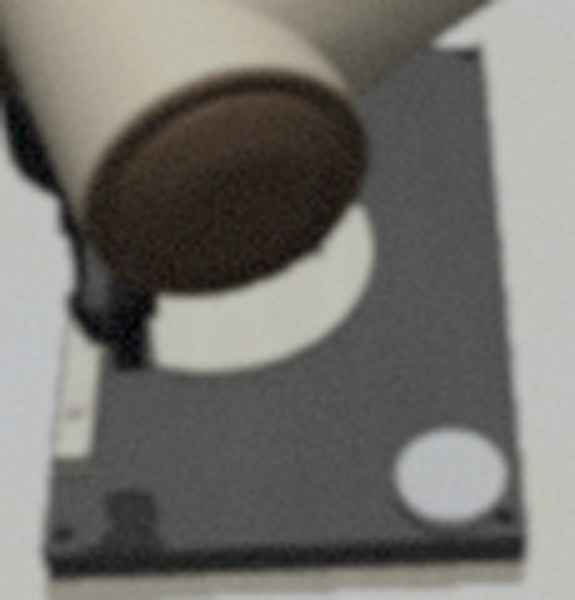

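The side view is mostly blocked by the arm, but the dish stands as before at crop (450,475) and the visible part of the insert lies flat. The top camera reads it level, with the window square to the bar (0.7°) and the hole at stage (-17,-7). Handing in.

```bash
python3 -c "
from bench import workorder; print(workorder.job_done())"
```

```text
the job is handed in; nothing more can be done
None
```

The insert is home: flat on the stage plate, hole over the pin, straight edge against the bar. I handed the job in at about 18 s of the 51 s allowed.

I put the part-open fingertips in the window and turned the insert about 21° while pushing it up to the bar. I then slid it towards -y with about 3–5 N of sliding force until the hole dropped over the pin. After that I pushed it against the bar once more and took the gripper clear.

**Last checks**
- **Flat:** the top of the insert is level to within 0.003 slope and reads 48.2–48.7 mm from both cameras; 48 is home.
- **Pin:** it was seen inside the hole, at about stage y = -7 mm, within its ±10 mm range.
- **Bar contact:** the final push stopped hard at about 6 N, with only 0.2 mm of motion for 2 mm commanded. The window is square to the bar to 0.7°.
- **Bystanders:** the lens and dish were seen where they stood before. The other bystanders were not rechecked, but the arm never went near them.

**Checks that were unclear**
- The overhead picture shows a thin dark line at the join between insert and bar. I read it as the bar's shaded face, because of the push test, but the picture alone does not settle it.
- My first seating push read only 2 N, so I repeated it more firmly.
- The arm blocked most of the last side view.

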